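# Cap the change-gear shafts with push nuts

### The arm

A 6-joint arm with a two-finger parallel gripper is mounted at the origin on the work surface. World frame = base frame: x ahead of the robot, y to its left, z up, the work surface at z = 0. Lengths are in m, angles in rad, forces in N, time in s.
With the tool pointing down it reaches from about 0.3 to 0.875 m from the base axis. Payload 6.4 kg.
Tool frame: the origin (TCP) lies midway between the tips of the shut fingers; the grasp point (between the pads) lies 19 mm behind it; z points along the fingers, y is the line along which they close (so a half turn about z gives the same grasp; the last joint's range is limited). The gripper opens to 85 mm and grips with 20 to 120 N. Pads are 22 mm wide; open, the fingers measure 114 mm over their backs; the gripper's body (76 mm by 85 mm) begins 54 mm behind the grasp point. The pads swing forward as they close: fully open they stand 13 mm farther back than shut.
Start: joints at [-1.414, 0.181, 1.607, -0, 1.354, -0.206], TCP at [0.204, -0.538, 0.231] pointing down, gripper open.
Joint ranges: [-2.99, 2.99], [-0.89, 2.07], [0.3, 2.58], [-1.14, 4.28], [0, 2.63], [-3.12, 3.12]. Speed limits (rad/s): [2.57, 2.57, 3.01, 3.14, 3.14, 3.14].

### API

Orientations are given as a unit quaternion [w, x, y, z].
In Python, from bench import ctrl gives the robot as it stands. The module is installed in compiled form; this text tells all that it offers.
- The arm moves only by the tool move_arm, never from a script. Its argument "plan" is one flat list of numbers, 6 for each row, row after row: the shift along the world's x, y, z in units of 50 mm (1.0 is 50 mm), then the turn, a rotation vector about the world's x, y, z in rad. A call has 1 to 10 rows; each row is the pose to reach, as a shift and turn from the pose commanded when the call began; what a row does not reach only later rows make up. A row lasts 1/8 s, in which the tool goes at most 62.5 mm and 10.7 degrees, less where a joint would pass 70% of its speed; a pose out of reach is approached as far as the arm can. A call with a gripper value outside its range is refused whole. "grip" is the finger opening in mm, from 0 to 85.4, set as the call begins (left out, the last holds). The fingers move at their own pace and stop on an object; the grip force is fixed at half the most. Time passes only in rows, so rows that repeat a pose let the fingers close. It gives the time, the measured TCP pose, the force, the opening and the grip force at its end, in the units of the state.
- ctrl.get_obs(): the state, without advancing time (a new reading comes with each control period).
- ctrl.camera(name): name is "scene" or "top" or "wrist"; returns a dict with "pixels" (480x640x3 uint8, red, green, blue), "fx", "fy", "cx", "cy" (pixels), "origin" and "attitude" of the camera in the world. Camera axes: x right, y down, z forward; pixel columns grow to the right and rows downward; lengths in m; the calibration is good to about 2 mm. A picture is of the moment at which its call begins. There is no depth.
- ctrl.hand_in(): hands the job in; it is judged then, once.
The state is a dict: "time_s": time; "q": joint angles; "dq": joint speeds; "joint_efforts": joint torques, N m; "eef_pos": TCP position; "eef_rot": TCP orientation; "wrist_force": force on the tool from outside, world axes, zero at the start; "torque": the same for the moment, N m; "opening": opening from 0.0 (shut) to 1.0 (fully open); "grasp_force": force on a finger pad.
Only numpy, scipy, OpenCV 4.12 (cv2) and the standard library are available. Lean on these libraries where they do the work, as an engineer would, in place of code of your own. Each camera call takes 0.05 s, during which the arm holds its last target. There are 200 camera calls.

### The job

Swing the clear guard right out of the way, then press the two toothed push-on caps from the grey tray straight down onto the plain gear shafts, the big cap on the thick shaft and the small cap on the thin one, until each bites and its flange sits flat and fully home on the gear hub. Then swing the guard back over both shafts against its stop. Leave everything else where it is.

Things in the scene. Friction and masses are not known exactly. Their poses are not given: they have to be found in the camera images.
- big_cap_center (a point): The big cap: plain steel closed-top push nut standing dome up in the tray, 24 mm high; round dome 22 mm in diameter, flange 32 mm in diameter and 3 mm thick at the bottom; toothed bore from below, about 15 mm across, 21 mm deep. About 30 g. The point is its centre, 12 mm above its underside; z points out of the dome.
- small_cap_center (a point): The small cap: same shape, 22 mm high; dome 16 mm in diameter, flange 24 mm in diameter and 3 mm thick; bore about 10 mm across, 19 mm deep (goes only on the thin shaft). About 18 g. The point is its centre, 11 mm above its underside; z points out of the dome. Either cap may stand in either place of the tray.
- big_seat (a point): Fixed point on the axis of the thick upright shaft (about 15 mm in diameter), at the top face of its gear hub, 40 mm above the table. The shaft stands 18 mm above it, with a thinner chamfered nose (12 mm). Hub 38 mm in diameter, 5 mm above the gear. Big cap home: its underside on this face, its centre 12 mm above this point.
- small_seat (a point): The same for the thin shaft: about 10 mm in diameter, nose 7.6 mm, 90 mm from the thick one, also 18 mm above its hub face; hub 30 mm in diameter. Small cap home: its centre 11 mm above this point. Its y axis points along the gear plate to the thick shaft, its x across.
- pivot (a point): Upright pivot of the guard, at the guard's mid-thickness, 69.5 mm above the table, on the gear plate (270 x 150 x 12 mm) in line with the shafts, 75 mm beyond the thin one.
- guard (a joint): Swing of the guard, rad: 0 = shut against its stop, reaching from the pivot over both shafts; grows clockwise seen from above, away from the robot, up to 1.9. It stays where left; about 1 N at the handle moves it. Starts within 0.35 of shut. Clear plastic strip 60 mm wide, 3 mm thick, dark steel edges, 205 mm long from the pivot; underside 68 mm above the table, 4 mm above the big cap when home.
- guard_handle (a point): Centre of the guard's upright round black handle, 14 mm in diameter, standing 36 mm above the guard's top (this point is 18 mm above that top), 120 mm from the pivot. Moves with the guard.
- plate: Grey gear plate 150 x 270 x 12 mm, fixed to the table, with two meshed steel gears flat on it. A cap slips loosely over a shaft's nose until its underside is about 8 mm above the hub; from there it must be pressed, with about 8 to 15 N, and stays where it is left; an unpressed cap blocks the guard. Origin on the table midway between the shafts; y points from thin to thick shaft.
- tray: Shallow grey plastic tray 140 x 180 mm, fixed; floor 4 mm thick, rim 8 mm high. Origin at the table under its centre. The caps stand near its -x side, about 85 mm apart along its y; a brass bush and a hexagon nut lie near its +x side.
- bush_c (a point): plain brass bush (ring) 26 mm across, 16 mm high, in the tray; its centre
- hex_nut_c (a point): dark steel hexagon nut 24 mm across flats, 11 mm high, in the tray; its centre
- offcut_c (a point): aluminium offcut block 70 x 45 x 25 mm on the table; its centre
- bar_stub_c (a point): upright steel bar stub 40 mm across, 30 mm high; its centre
- screwdriver_c (a point): screwdriver lying on the table; a point on it
- wrench_c (a point): wrench lying on the table; a point on it
- flat_bar_c (a point): aluminium flat bar 120 x 30 x 10 mm lying on the table; its centre

How it is judged:
By the outcome, as a careful person would: the job done as asked, in the order asked, and still so for the second after the job is handed in, with the robot touching nothing.
It also fails if it takes over 72 s, if anything falls off the work surface, if the arm or the gripper's body presses on something with over 40 N, if the wrist force passes 120 N, or if a joint passes its speed limit or range.

## Working session

There is one attempt and no reset: what is moved stays moved. The work goes in short steps, Python scripts to look and compute and a tool call to move; the robot and the scene stay as the last step left them, time stands still between calls to the robot, and variables do not carry over. Pictures are saved under pics/ and viewed, at most 10 in all, crops included, and the job is handed in when it is done.

Besides the shell and the picture viewer there is one more tool, called after "Call:" by a JSON object that holds its "name" and its "arguments", one argument or row to a line. move_arm: Moves the arm, as the interface text tells. Its arguments: {"type":"object","properties":{"plan":{"type":"array"},"grip":{"type":"number"}},"required":["plan"]}

```bash
mkdir -p pics; cat > h.py <<'E'
import numpy as np, cv2
from bench import ctrl
from scipy.spatial.transform import Rotation as R
def rot(a):
    a=np.array(a,float)
    return a if a.shape==(3,3) else R.from_quat(a,scalar_first=True).as_matrix()
def shot(n,f=None):
    c=ctrl.camera(n)
    if f: cv2.imwrite('pics/'+f,c['pixels'][:,:,::-1])
    return c
def ray(c,u,v,z):
    d=rot(c['attitude'])@np.array([(u-c['cx'])/c['fx'],(v-c['cy'])/c['fy'],1])
    o=np.array(c['origin']); return o+d*(z-o[2])/d[2]
def proj(c,p):
    q=rot(c['attitude']).T@(np.array(p)-c['origin']); return c['cx']+c['fx']*q[0]/q[2],c['cy']+c['fy']*q[1]/q[2]
E
python3 - <<'E'
from h import *
for n in('top','scene'):
    c=shot(n,n+'1.png'); print(n,c['origin'],c['attitude'],c['fx'],c['cx'],c['cy'])
print(ctrl.get_obs())
E
```

```text
top [0.32562398 0.03135362 1.26635783] [ 0.0554634  -0.69555745  0.71427871 -0.05412545] 545.3586743485379 316.1253756293461 229.8102269950737
scene [ 1.05215937 -0.04209973  0.74517744] [-0.26729941  0.69640524  0.62477396 -0.23071252] 441.55695947914927 317.03303114501006 239.90566834863952
{'time_s': 0.1, 'q': array([-1.41431652e+00,  1.81469208e-01,  1.60788645e+00, -1.54648836e-05,
        1.35381140e+00, -2.06307285e-01]), 'dq': array([ 0.00118516, -0.00104697, -0.00146616,  0.00223747,  0.00061174,
       -0.00040791]), 'joint_efforts': array([ 2.89081445e-04, -4.45879591e+01, -3.52237272e+01, -2.83964200e-04,
        4.15983814e-03,  1.59163545e-05]), 'eef_pos': array([ 0.20398655, -0.5370764 ,  0.23048328]), 'eef_rot': array([-7.87144251e-04,  9.83592645e-01,  1.80402018e-01,  1.20626105e-05]), 'wrist_force': array([0.13258803, 0.20653963, 0.14342945]), 'torque': array([ 0.00367829, -0.05648307,  0.00851731]), 'grasp_force': 0.0, 'opening': 1.0044771139897761}
```

View pics/top1.png

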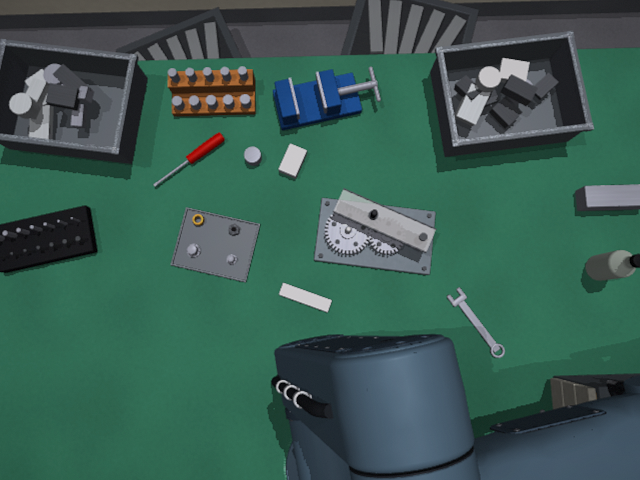

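View pics/scene1.png

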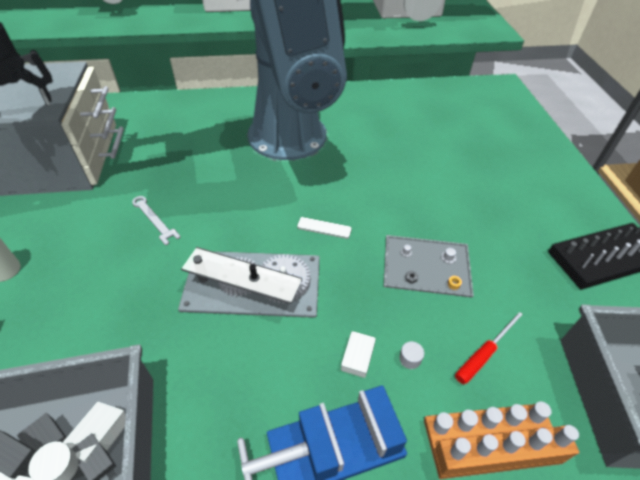

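The top view shows the plate at about (375,235), with the pivot at (423,237) and the handle at (374,214). The thick shaft is on the left. In the tray, the big cap is at about (193,249), the small cap at (232,260), the bush at (198,219) and the nut at (234,229). Next I'll get coarse positions.

```bash
python3 - <<'E'
from h import *
c=shot('top')
for n,u,v,z in [('pivot',423,237,.0695),('handle top',374,213,.107),('guardA',344,192,.071),('guardB',334,212,.071),('big',193,248,.028),('small',232,259,.026),('plTL',322,199,.012),('plTR',435,211,.012),('plBL',315,262,.012),('plBR',431,274,.012),('thick',347,231,.058)]:
    print(n,ray(c,u,v,z).round(3))
i=c['pixels'][180:290,160:450,::-1]; cv2.imwrite('pics/crop1.png',cv2.resize(i,None,fx=2.75,fy=2.75,interpolation=cv2.INTER_CUBIC))
w=shot('wrist'); print(w['origin'],w['attitude'],w['fx'])
E
```

```text
pivot [ 0.49  -0.205  0.069]
handle top [ 0.54  -0.095  0.107]
guardA [ 0.597 -0.034  0.071]
guardB [ 0.552 -0.01   0.071]
big [0.485 0.314 0.028]
small [0.457 0.225 0.026]
plTL [0.595 0.015 0.012]
plTR [ 0.559 -0.248  0.012]
plBL [0.447 0.036 0.012]
plBR [ 0.412 -0.23   0.012]
thick [ 0.51  -0.038  0.058]
[ 0.26765164 -0.51235993  0.37385793] [ 0.11120479  0.81532929 -0.56281998 -0.07813652] 393.74342013073306
```

View pics/crop1.png

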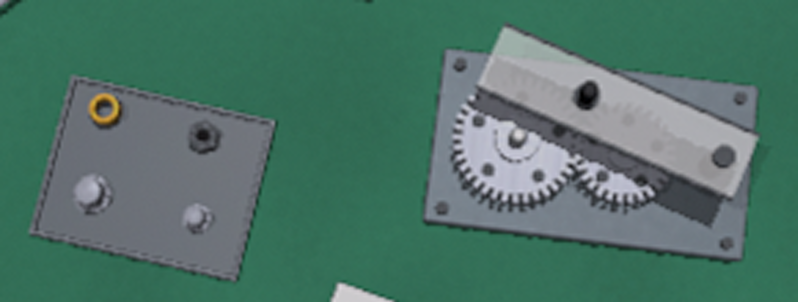

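The crop confirms the layout: the guard is about 0.29 rad open. I'll move above the handle with the fingers in line with its tangent.

Call:
{"name": "move_arm", "arguments": {
  "plan": [0.7, 0.9, 0, 0, 0, 0.08, 1.4, 1.8, 0, 0, 0, 0.16, 2.1, 2.7, 0, 0, 0, 0.24, 2.8, 3.6, 0, 0, 0, 0.32, 3.5, 4.5, 0, 0, 0, 0.4, 4.2, 5.5, 0, 0, 0, 0.5, 5, 6.6, 0, 0, 0, 0.6, 5.8, 7.7, 0, 0, 0, 0.7, 6.6, 8.8, -0.6, 0, 0, 0.78, 6.7, 8.9, -1.2, 0, 0, 0.78],
  "grip": 85
}}

```text
time_s: 1.45
eef_pos: [0.5415, -0.0903, 0.1721]
eef_rot: [0.002, 0.84, 0.542, 0.001]
wrist_force: [0.2, 0.7, -0.1]
opening: 0.995
grasp_force: 0.0
```

```bash
python3 - <<'E'
from h import *
o=ctrl.get_obs();print(o['eef_pos'],o['eef_rot'],o['time_s'])
w=shot('wrist','w1.png'); print(w['origin'])
E
```

```text
[ 0.54153136 -0.09026311  0.17209374] [0.00154819 0.84010281 0.54242331 0.00135453] 1.45
[ 0.56884081 -0.02711531  0.31539205]
```

View pics/w1.png

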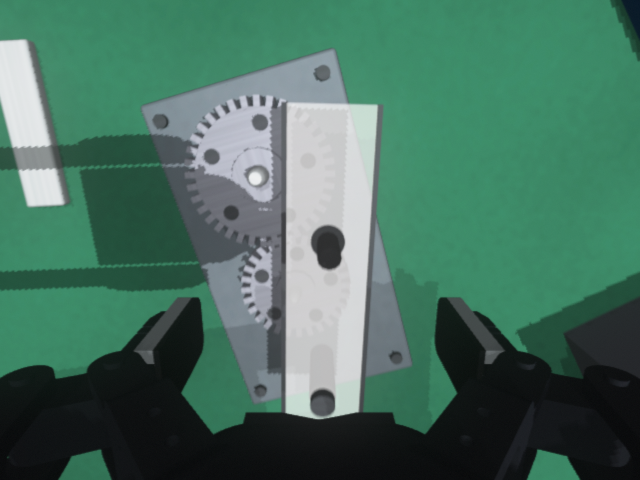

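In this view the handle top is at (330,257) and its base at (327,240). The pivot cap is at (322,402) and the thick shaft nose at (257,177).

```bash
python3 - <<'E'
from h import *
w=shot('wrist')
for n,u,v,z in [('htop',330,258,.107),('hbase',327,239,.071),('pivot',322,402,.073),('thick',257,176,.058)]: print(n,ray(w,u,v,z).round(4))
t=shot('top')
i=t['pixels']; print(ctrl.get_obs()['eef_pos'])
E
```

```text
htop [ 0.5434 -0.0895  0.107 ]
hbase [ 0.5425 -0.0887  0.071 ]
pivot [ 0.4908 -0.1958  0.073 ]
thick [ 0.5176 -0.0359  0.058 ]
[ 0.53779377 -0.09072944  0.16887094]
```

Call:
{"name": "move_arm", "arguments": {
  "plan": [0.1, 0.06, -0.6, 0, 0, 0, 0.1, 0.06, -1.2, 0, 0, 0, 0.1, 0.06, -1.65, 0, 0, 0, 0.1, 0.06, -1.65, 0, 0, 0, 0.1, 0.06, -1.65, 0, 0, 0, 0.1, 0.06, -1.65, 0, 0, 0],
  "grip": 28
}}

```text
time_s: 2.35
eef_pos: [0.5451, -0.0904, 0.0905]
eef_rot: [0.001, 0.841, 0.541, 0.001]
wrist_force: [0.6, -0.5, 0.1]
opening: 0.325
grasp_force: 0.0
```

```bash
python3 - <<'E'
from h import *
P=np.array([.491,-.196]);r=.119;a0=np.radians(64.1)
p0=np.array([.544,-.089])
out=[]
for k in range(1,11):
    a=a0-np.radians(8.3)*k; s=(P+r*np.array([np.cos(a),np.sin(a)])-p0)/.05
    out+=[round(s[0],2),round(s[1],2),0,0,0,round(a-a0,2)]
print(out)
E
```

```text
[np.float64(0.28), np.float64(-0.17), 0, 0, 0, np.float64(-0.14), np.float64(0.55), np.float64(-0.39), 0, 0, 0, np.float64(-0.29), np.float64(0.78), np.float64(-0.64), 0, 0, 0, np.float64(-0.43), np.float64(0.98), np.float64(-0.92), 0, 0, 0, np.float64(-0.58), np.float64(1.14), np.float64(-1.23), 0, 0, 0, np.float64(-0.72), np.float64(1.25), np.float64(-1.55), 0, 0, 0, np.float64(-0.87), np.float64(1.31), np.float64(-1.89), 0, 0, 0, np.float64(-1.01), np.float64(1.32), np.float64(-2.24), 0, 0, 0, np.float64(-1.16), np.float64(1.28), np.float64(-2.58), 0, 0, 0, np.float64(-1.3), np.float64(1.19), np.float64(-2.91), 0, 0, 0, np.float64(-1.45)]
```

Call:
{"name": "move_arm", "arguments": {
  "plan": [0.28, -0.17, 0, 0, 0, -0.14, 0.55, -0.39, 0, 0, 0, -0.29, 0.78, -0.64, 0, 0, 0, -0.43, 0.98, -0.92, 0, 0, 0, -0.58, 1.14, -1.23, 0, 0, 0, -0.72, 1.25, -1.55, 0, 0, 0, -0.87, 1.31, -1.89, 0, 0, 0, -1.01, 1.32, -2.24, 0, 0, 0, -1.16, 1.28, -2.58, 0, 0, 0, -1.3, 1.19, -2.91, 0, 0, 0, -1.45]
}}

```text
time_s: 3.6
eef_pos: [0.6046, -0.2356, 0.0901]
eef_rot: [0.0, 0.988, -0.155, 0.001]
wrist_force: [1.5, 0.8, -0.5]
opening: 0.328
grasp_force: 0.9
```

Call:
{"name": "move_arm", "arguments": {
  "plan": [0, 0, 0, 0, 0, 0, 0, 0, 0, 0, 0, 0]
}}

```text
time_s: 3.85
eef_pos: [0.6038, -0.2348, 0.0893]
eef_rot: [0.0, 0.988, -0.152, 0.0]
wrist_force: [-0.0, -0.1, 0.4]
opening: 0.328
grasp_force: 0.0
```

```bash
python3 - <<'E'
from h import *
c=shot('top')
i=c['pixels'][120:300,300:520,::-1]; cv2.imwrite('pics/crop2.png',cv2.resize(i,None,fx=3,fy=3,interpolation=cv2.INTER_CUBIC))
E
```

```text
(no output)
```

View pics/crop2.png

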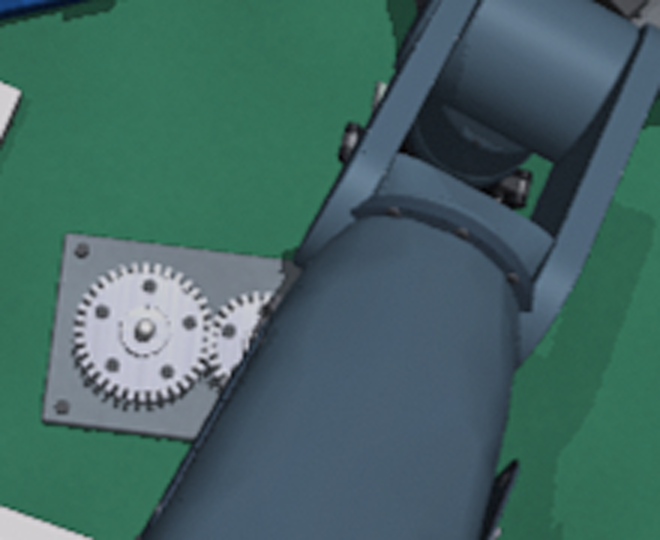

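The arm hides the guard from here, but it swung freely. I'll lift off and look at both shafts with the wrist camera.

Call:
{"name": "move_arm", "arguments": {
  "plan": [0, 0, 1, 0, 0, 0, 0, 0, 1.6, 0, 0, 0.17, -0.4, 0.4, 2, 0, 0, 0.35, -0.8, 0.6, 2.3, 0, 0, 0.53, -1.2, 0.9, 2.6, 0, 0, 0.7, -1.6, 1.3, 2.6, 0, 0, 0.88, -1.9, 1.6, 2.6, 0, 0, 1.06, -2.1, 1.66, 2.6, 0, 0, 1.24, -2.1, 1.66, 2.6, 0, 0, 1.42, -2.1, 1.66, 2.6, 0, 0, 1.6]
}}

```text
time_s: 5.15
eef_pos: [0.4985, -0.1513, 0.2191]
eef_rot: [0.0, 0.796, 0.606, 0.0]
wrist_force: [-0.0, -0.5, -0.2]
opening: 0.33
grasp_force: 0.0
```

Call:
{"name": "move_arm", "arguments": {
  "plan": [0, 0, 0, 0, 0, 0.15, 0, 0, 0, 0, 0, 0.15, 0, 0, 0, 0, 0, 0.15],
  "grip": 60
}}

```text
time_s: 5.52
eef_pos: [0.4986, -0.1518, 0.2189]
eef_rot: [0.0, 0.751, 0.66, -0.0]
wrist_force: [-0.3, -0.7, 0.9]
opening: 0.705
grasp_force: 0.0
```

```bash
python3 - <<'E'
from h import *
o=ctrl.get_obs();print(o['eef_pos'],o['eef_rot'],o['time_s'])
w=shot('wrist','w2.png')
E
```

```text
[ 0.49860175 -0.15175554  0.21885994] [ 3.85557980e-05  7.51452797e-01  6.59786854e-01 -9.96616240e-07] 5.525
```

View pics/w2.png

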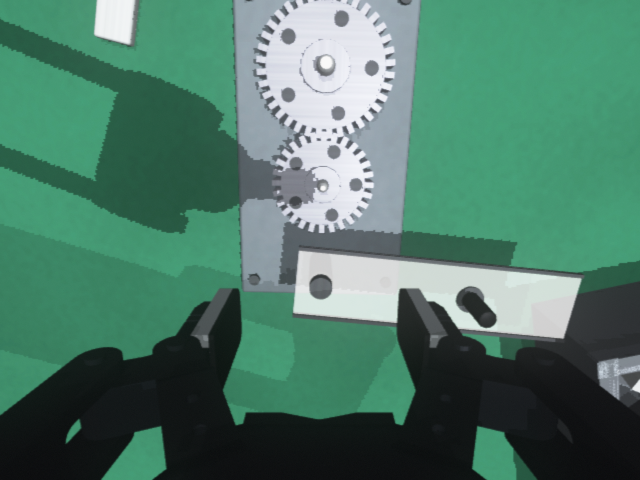

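The guard is well clear. It lies across the pivot at (320,287), with its handle at (480,310). The thick shaft is at about (327,64) and the thin one at about (323,186). I'll refine the shafts here, then view the caps from the matching pose so calibration offsets cancel.

```bash
cat >> h.py <<'E'
def circ(c,u,v,z,rad,win=60,tol=.12):
    "Hough circle of radius rad (m) in plane z near pixel u,v (6x upsampled); returns pixel, world, radius m"
    p=ray(c,u,v,z); s=6; rp=c['fx']*rad/np.linalg.norm(p-c['origin'])
    x0,y0=int(u-win/2),max(0,int(v-win/2))
    g=cv2.cvtColor(c['pixels'][y0:y0+win,x0:x0+win],cv2.COLOR_RGB2GRAY)
    g=cv2.GaussianBlur(cv2.resize(g,None,fx=s,fy=s,interpolation=cv2.INTER_CUBIC),(0,0),3)
    h=cv2.HoughCircles(g,cv2.HOUGH_GRADIENT_ALT,1.5,20,param1=60,param2=.3,minRadius=int(rp*s*(1-tol)),maxRadius=int(rp*s*(1+tol)))
    if h is None: return []
    r=[]
    for a,b,q in h[0][:, :3]:
        U,V=x0+(a+.5)/s-.5,y0+(b+.5)/s-.5
        r.append((round(U,1),round(V,1),*ray(c,U,V,z).round(4)[:2],round(q/s/rp*rad,4)))
    return r
E
python3 - <<'E'
from h import *
w=shot('wrist'); np.save('w_shaft.npy',w['pixels'])
print(w['origin'],ctrl.get_obs()['eef_pos'])
for n,u,v,R in [('thick',327,64,.019),('thin',323,186,.015)]:
    print(n,'hub',circ(w,u,v,.040,R,90)); 
    print(n,'nose',circ(w,u,v,.058,{.019:.006,.015:.0038}[R],40,.3)); print(ray(w,u,v,.058))
a=w['pixels'][35:95,290:360,::-1];b=w['pixels'][155:215,290:360,::-1]
cv2.imwrite('pics/c3.png',cv2.resize(np.hstack([a,b]),None,fx=5.7,fy=5.7,interpolation=cv2.INTER_NEAREST))
E
```

```text
[ 0.50717659 -0.08334936  0.36208426] [ 0.49859234 -0.15188859  0.21880445]
thick hub []
thick nose []
[ 0.51839007 -0.04207564  0.058     ]
thin hub []
thin nose []
[ 0.50445157 -0.12848547  0.058     ]
```

View pics/c3.png

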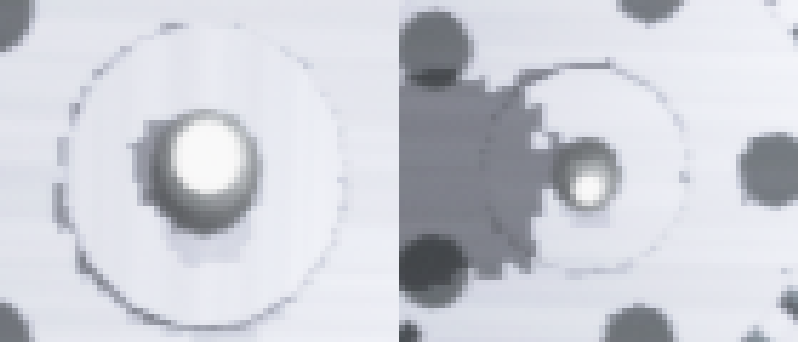

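The crop shows the thick nose's bright disc at about (326.0,61.7) and the thin hub ring centred at about (322.3,183.9). I'll refine both with the five-hole circles on the gears.

```bash
cat > ax.py <<'E'
from h import *
def axes(w,pix):
    g=cv2.cvtColor(w['pixels'],cv2.COLOR_RGB2GRAY); out={}
    for n,hs in pix.items():
        P=[]
        for u,v in hs:
            x0,y0=u-13,max(0,v-13); s=g[y0:v+14,x0:u+14]
            t,m=cv2.threshold(s,105,255,cv2.THRESH_BINARY_INV)
            k,l,st,ce=cv2.connectedComponentsWithStats(m)
            j=l[v-y0,u-x0]
            P.append((*ray(w,ce[j][0]+x0,ce[j][1]+y0,.035)[:2],st[j][4]))
        P=np.array(P); A=np.c_[2*P[:,:2],np.ones(len(P))]; s=np.linalg.lstsq(A,(P[:,:2]**2).sum(1),rcond=None)[0]
        d=np.hypot(*(P[:,:2]-s[:2]).T); print(n,s[:2].round(4),P[:,:2].mean(0).round(4),(d*1000).round(1),P[:,2]); out[n]=s[:2]
    return out
E
python3 - <<'E'
from ax import *
w=shot('wrist')
a=axes(w,{'thick':[(341,19),(372,68),(338,113),(288,95),(288,36)],'thin':[(334,152),(356,185),(332,215),(296,202),(296,163)]})
print(np.linalg.norm(a['thick']-a['thin']))
print('nose thick',ray(w,326,61.7,.058),'hub thin',ray(w,322.3,183.9,.040), 'hub thick',ray(w,325,65.6,.04))
E
```

```text
thick [ 0.5178 -0.041 ] [ 0.5177 -0.0409] [35.2 35.8 35.3 35.5 35.8] [729. 726. 729. 718. 729.]
thin [ 0.5042 -0.1302] [ 0.5041 -0.1299] [27.4 27.5 27.6 27.3 27.7] [713. 711. 723. 100. 684.]
0.09025417087722744
nose thick [ 0.5178297 -0.0405495  0.058    ] hub thin [ 0.50392369 -0.12944349  0.04      ] hub thick [ 0.51736958 -0.04062429  0.04      ]
```

Call:
{"name": "move_arm", "arguments": {
  "plan": [-0.1, 0.8, 0, 0, 0, 0, -0.2, 1.7, 0, 0, 0, 0, -0.3, 2.6, 0, 0, 0, 0, -0.4, 3.5, 0, 0, 0, 0, -0.5, 4.4, 0, 0, 0, 0, -0.6, 5.3, 0, 0, 0, 0, -0.7, 6.2, -0.3, 0, 0, 0, -0.85, 7, -0.62, 0, 0, 0, -0.85, 7, -0.62, 0, 0, 0, -0.85, 7, -0.62, 0, 0, 0],
  "grip": 50
}}

```text
time_s: 6.92
eef_pos: [0.4563, 0.1976, 0.188]
eef_rot: [0.0, 0.751, 0.661, -0.0]
wrist_force: [-0.1, 0.2, 0.9]
opening: 0.584
grasp_force: 0.0
```

```bash
python3 - <<'E'
from h import *
o=ctrl.get_obs();print(o['eef_pos'],o['eef_rot'],o['time_s'])
w=shot('wrist','w3.png'); print(w['origin'])
E
```

```text
[0.4563441  0.19759846 0.18802705] [ 2.76543031e-04  7.50825207e-01  6.60500894e-01 -2.02821191e-05] 6.925
[0.46474682 0.26614514 0.33124167]
```

View pics/w3.png

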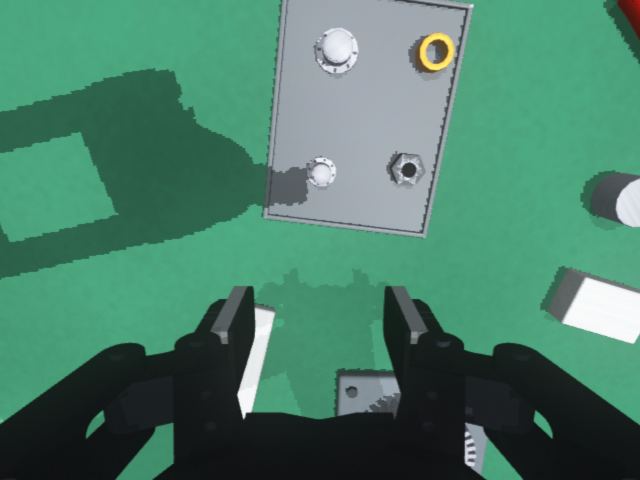

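The big cap is at about (336,50), with its dome top at (338,45); the small cap is at about (321,172). Next I'll refine the gear holes with an Otsu threshold and the caps with contours, and draw an overlay to check them.

```bash
sed -i 's/t,m=cv2.threshold(s,105,255,cv2.THRESH_BINARY_INV)/t,m=cv2.threshold(s,0,255,cv2.THRESH_BINARY_INV+cv2.THRESH_OTSU)/' ax.py
python3 - <<'E'
from ax import *
w=shot('wrist')
ws=dict(w); ws['pixels']=np.load('w_shaft.npy'); ws['origin']=np.array([0.50717659,-0.08334936,0.36208426])
axes(ws,{'thick':[(341,19),(372,68),(338,113),(288,95),(288,36)],'thin':[(334,152),(356,185),(332,215)]})
g=cv2.cvtColor(w['pixels'],cv2.COLOR_RGB2GRAY); T=[]
for n,u,v,R,zt,r in [('big',337,49,30,.028,.011),('small',321,172,22,.026,.008)]:
    s=g[v-R:v+R,u-R:u+R]; print('tray gray',np.percentile(s,[5,50,95]))
    for thr in (np.percentile(s,50)+25,np.percentile(s,50)+45):
        m=(s>thr).astype(np.uint8); k,l,st,ce=cv2.connectedComponentsWithStats(m); j=1+st[1:,4].argmax()
        cn=max(cv2.findContours((l==j).astype(np.uint8),cv2.RETR_EXTERNAL,cv2.CHAIN_APPROX_NONE)[0],key=cv2.contourArea)
        (a,b),q=cv2.minEnclosingCircle(cn); e=cv2.fitEllipse(cv2.convexHull(cn)); x,y,ww,hh=cv2.boundingRect(cn)
        print(n,thr,'enc',a+u-R,b+v-R,q,'ell',np.round(e[0],1)+[u-R,v-R],np.round(e[1],1),'bb',x+u-R,y+v-R,ww,hh,'exp flange px',2*394*{.011:.016,.008:.012}[r]/(.331-.007),'dome',2*394*r/(.331-zt))
    T.append(cv2.resize(w['pixels'][v-R:v+R,u-R:u+R,::-1],(400,400),interpolation=cv2.INTER_NEAREST))
cv2.imwrite('pics/c4.png',np.hstack(T))
E
```

```text
thick [ 0.5179 -0.0406] [ 0.5179 -0.0406] [35.5 35.6 35.4 35.6 35.5] [196. 171. 156. 161. 184.]
thin [ 0.5044 -0.1298] [ 0.5189 -0.132 ] [27.5 27.5 27.5] [148. 129. 132.]
tray gray [128. 168. 237.]
big 193.0 enc 336.4130439758301 49.9782600402832 22.677356719970703 ell [335.8  49.8] [42.1 45.3] bb 321 28 37 45 exp flange px 38.91358024691358 dome 28.607260726072607
big 213.0 enc 337.5 48.0 21.10104751586914 ell [340.2  45.3] [29.5 42. ] bb 324 28 33 38 exp flange px 38.91358024691358 dome 28.607260726072607
tray gray [ 94. 167. 232.]
small 192.0 enc 320.73772048950195 171.1110019683838 14.597735404968262 ell [320.9 171. ] [28.2 28.8] bb 310 157 26 29 exp flange px 29.185185185185183 dome 20.668852459016396
small 212.0 enc 322.0 170.0 13.89254379272461 ell [323.4 169.6] [21.2 27.2] bb 314 157 21 26 exp flange px 29.185185185185183 dome 20.668852459016396
```

View pics/c4.png

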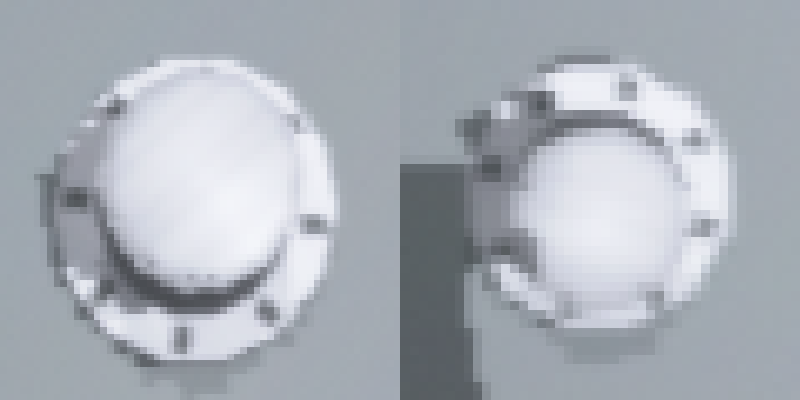

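The overlay shows clean flange rings: the big one is centred at pixel (336.3,50.0) and the small one at (320.5,171.0). Now the offsets.

```bash
python3 - <<'E'
from h import *
w=shot('wrist'); e=ctrl.get_obs()['eef_pos']; print('eef',e)
for n,u,v,ext in [('big',336.3,50,[(62,210),(335,210),(200,58),(190,355)]),('small',320.5,171,[])]:
    p=ray(w,u,v,.0065); print(n,p.round(4),'shift u50',((p-e)[:2]/.05).round(3))
    P=[ray(w,307+a/6.667-.5,19+b/6.667-.5,.0065)[:2] for a,b in ext]
    if P: print(np.linalg.norm(P[0]-P[1]),np.linalg.norm(P[2]-P[3]),(P[0]+P[1])/2,(P[2]+P[3])/2)
E
```

```text
eef [0.45684817 0.19697186 0.18840465]
big [0.4858 0.3184 0.0065] shift u50 [0.579 2.429]
0.03102919093180105 0.030970143582529773 [0.48576351 0.31844019] [0.48537827 0.3186408 ]
small [0.4622 0.2297 0.0065] shift u50 [0.107 0.655]
```

Call:
{"name": "move_arm", "arguments": {
  "plan": [0.3, 0.9, 0, 0, 0, 0, 0.58, 1.8, -0.5, 0, 0, 0, 0.58, 2.43, -1.2, 0, 0, 0, 0.58, 2.43, -2.2, 0, 0, 0, 0.58, 2.43, -3, 0, 0, 0, 0.58, 2.43, -3.4, 0, 0, 0, 0.58, 2.43, -3.55, 0, 0, 0, 0.58, 2.43, -3.55, 0, 0, 0],
  "grip": 50
}}

```text
time_s: 8.07
eef_pos: [0.4861, 0.3194, 0.0112]
eef_rot: [0.0, 0.751, 0.66, 0.001]
wrist_force: [0.0, -0.3, 0.7]
opening: 0.584
grasp_force: 0.0
```

Call:
{"name": "move_arm", "arguments": {
  "plan": [0, 0, 0, 0, 0, 0, 0, 0, 0, 0, 0, 0, 0, 0, 0, 0, 0, 0, 0, 0, 0, 0, 0, 0],
  "grip": 10
}}

```text
time_s: 8.57
eef_pos: [0.4864, 0.3199, 0.0121]
eef_rot: [0.001, 0.751, 0.661, 0.001]
wrist_force: [-0.5, 0.1, 6.6]
opening: 0.23
grasp_force: 58.7
```

I'll release and re-image, to calibrate the finger centre against the camera.

Call:
{"name": "move_arm", "arguments": {
  "plan": [0, 0, 0, 0, 0, 0, 0, 0, 0, 0, 0, 0, 0, 0, 0.4, 0, 0, 0, -0.1, -0.3, 1.3, 0, 0, 0, -0.3, -1.2, 2.4, 0, 0, 0, -0.58, -2.1, 3.4, 0, 0, 0, -0.58, -2.43, 3.55, 0, 0, 0, -0.58, -2.43, 3.55, 0, 0, 0, -0.58, -2.43, 3.55, 0, 0, 0],
  "grip": 50
}}

```text
time_s: 9.7
eef_pos: [0.4559, 0.1983, 0.1879]
eef_rot: [-0.0, 0.751, 0.66, 0.0]
wrist_force: [0.3, 0.1, -0.1]
opening: 0.585
grasp_force: 0.0
```

```bash
python3 - <<'E'
from h import *
w=shot('wrist','w5.png'); e=ctrl.get_obs()['eef_pos']; print('eef',e,w['origin'])
g=cv2.cvtColor(w['pixels'],cv2.COLOR_RGB2GRAY)
for n,u,v,R,thr in [('big',337,49,30,193),('small',321,172,22,192)]:
    s=g[v-R:v+R,u-R:u+R]
    m=(s>thr).astype(np.uint8); k,l,st,ce=cv2.connectedComponentsWithStats(m); j=1+st[1:,4].argmax()
    cn=max(cv2.findContours((l==j).astype(np.uint8),cv2.RETR_EXTERNAL,cv2.CHAIN_APPROX_NONE)[0],key=cv2.contourArea)
    (a,b),q=cv2.minEnclosingCircle(cn); a+=u-R;b+=v-R
    print(n,a,b,q,cv2.boundingRect(cn),ray(w,a,b,.0065).round(4))
E
```

```text
eef [0.45568105 0.19844238 0.18733433] [0.46443063 0.26668636 0.33122059]
big 338.5 51.0 22.67717933654785 (17, 10, 36, 45) [0.4862 0.3188 0.0065]
small 322.0 172.5 14.534542083740234 (12, 9, 26, 28) [0.4622 0.2297 0.0065]
```

Call:
{"name": "move_arm", "arguments": {
  "plan": [0.3, 0.9, 0, 0, 0, 0, 0.6, 1.8, -0.5, 0, 0, 0, 0.6, 2.42, -1.2, 0, 0, 0, 0.6, 2.42, -2.2, 0, 0, 0, 0.6, 2.42, -3, 0, 0, 0, 0.6, 2.42, -3.4, 0, 0, 0, 0.6, 2.42, -3.52, 0, 0, 0, 0.6, 2.42, -3.52, 0, 0, 0],
  "grip": 50
}}

```text
time_s: 10.75
eef_pos: [0.4867, 0.3193, 0.0125]
eef_rot: [0.0, 0.751, 0.66, 0.0]
wrist_force: [-0.5, -0.9, -0.2]
opening: 0.582
grasp_force: 0.0
```

Call:
{"name": "move_arm", "arguments": {
  "plan": [0, 0, 0, 0, 0, 0, 0, 0, 0, 0, 0, 0, 0, 0, 0, 0, 0, 0, 0, 0, 0, 0, 0, 0],
  "grip": 10
}}

```text
time_s: 11.25
eef_pos: [0.4874, 0.3194, 0.0137]
eef_rot: [0.001, 0.751, 0.66, 0.001]
wrist_force: [-1.2, -0.1, 6.0]
opening: 0.228
grasp_force: 58.7
```

Call:
{"name": "move_arm", "arguments": {
  "plan": [0, 0, 0.5, 0, 0, 0, 0, 0, 1.5, 0, 0, 0, 0.1, -0.9, 2, 0, 0, 0, 0.2, -2, 2, 0, 0, 0, 0.3, -3.1, 2, 0, 0, 0, 0.4, -4.2, 2, 0, 0, 0, 0.5, -5.3, 2, 0, 0, 0, 0.6, -6.4, 2, 0, 0, 0, 0.63, -7.19, 2, 0, 0, 0, 0.63, -7.19, 2, 0, 0, 0]
}}

```text
time_s: 12.5
eef_pos: [0.5181, -0.0434, 0.1125]
eef_rot: [0.001, 0.752, 0.659, 0.0]
wrist_force: [0.5, 0.5, 0.2]
opening: 0.227
grasp_force: 58.8
```

Call:
{"name": "move_arm", "arguments": {
  "plan": [0, 0, 0, 0, 0, 0]
}}

```text
time_s: 12.62
eef_pos: [0.5175, -0.0403, 0.112]
eef_rot: [-0.0, 0.751, 0.66, 0.0]
wrist_force: [-0.8, 0.1, -0.5]
opening: 0.227
grasp_force: 58.8
```

Call:
{"name": "move_arm", "arguments": {
  "plan": [0, 0, -0.4, 0, 0, 0, 0, 0, -0.8, 0, 0, 0, 0, 0, -0.9, 0, 0, 0, 0, 0, -0.98, 0, 0, 0, 0, 0, -1.04, 0, 0, 0, 0, 0, -1.04, 0, 0, 0]
}}

```text
time_s: 13.38
eef_pos: [0.5178, -0.0404, 0.0601]
eef_rot: [0.0, 0.751, 0.66, 0.0]
wrist_force: [-0.2, 0.6, -1.5]
opening: 0.235
grasp_force: 58.8
```

The cap slipped over the nose with no force. Now I'll press.

Call:
{"name": "move_arm", "arguments": {
  "plan": [0, 0, -0.05, 0, 0, 0, 0, 0, -0.1, 0, 0, 0, 0, 0, -0.15, 0, 0, 0, 0, 0, -0.19, 0, 0, 0, 0, 0, -0.22, 0, 0, 0, 0, 0, -0.24, 0, 0, 0, 0, 0, -0.24, 0, 0, 0]
}}

```text
time_s: 14.25
eef_pos: [0.5186, -0.0407, 0.0496]
eef_rot: [0.001, 0.751, 0.66, 0.001]
wrist_force: [-3.4, 3.4, 15.4]
opening: 0.231
grasp_force: 60.5
```

Call:
{"name": "move_arm", "arguments": {
  "plan": [0, 0, -0.02, 0, 0, 0, 0, 0, -0.04, 0, 0, 0, 0, 0, -0.06, 0, 0, 0, 0, 0, -0.06, 0, 0, 0]
}}

```text
time_s: 14.75
eef_pos: [0.5187, -0.0408, 0.0494]
eef_rot: [0.001, 0.751, 0.661, 0.0]
wrist_force: [-16.4, 5.8, 42.9]
opening: 0.229
grasp_force: 63.5
```

The force rose with no further travel, so the cap is home. I'll release, then touch the dome top with shut fingers to check its height (64 mm if home).

Call:
{"name": "move_arm", "arguments": {
  "plan": [0, 0, 0.06, 0, 0, 0, 0, 0, 0.06, 0, 0, 0]
}}

```text
time_s: 15.0
eef_pos: [0.5185, -0.0407, 0.0496]
eef_rot: [0.001, 0.751, 0.66, 0.001]
wrist_force: [-4.8, 3.3, 16.5]
opening: 0.229
grasp_force: 60.8
```

Call:
{"name": "move_arm", "arguments": {
  "plan": [0, 0, 0, 0, 0, 0, 0, 0, 0, 0, 0, 0, 0, 0, 0, 0, 0, 0, 0, 0, 0.4, 0, 0, 0, 0, 0, 0.8, 0, 0, 0],
  "grip": 50
}}

```text
time_s: 15.62
eef_pos: [0.5171, -0.0406, 0.0876]
eef_rot: [-0.001, 0.751, 0.66, -0.0]
wrist_force: [0.5, 0.2, 0.3]
opening: 0.585
grasp_force: 0.0
```

Call:
{"name": "move_arm", "arguments": {
  "plan": [0, 0, 0, 0, 0, 0, 0, 0, 0, 0, 0, 0, 0, 0, 0, 0, 0, 0, 0, 0, -0.2, 0, 0, 0, 0, 0, -0.4, 0, 0, 0, 0, 0, -0.45, 0, 0, 0, 0, 0, -0.5, 0, 0, 0, 0, 0, -0.5, 0, 0, 0],
  "grip": 0
}}

```text
time_s: 16.62
eef_pos: [0.5166, -0.0402, 0.064]
eef_rot: [-0.001, 0.751, 0.661, -0.001]
wrist_force: [-9.9, 2.8, 19.1]
opening: 0.001
grasp_force: 9.4
```

The shut fingers touched the dome at 64.0 mm with 19 N, so the big cap is home. Next is the small cap.

Call:
{"name": "move_arm", "arguments": {
  "plan": [0, 0, 0.6, 0, 0, 0, -0.1, 0.6, 1, 0, 0, 0, -0.3, 1.6, 1, 0, 0, 0, -0.5, 2.7, 1, 0, 0, 0, -0.7, 3.8, 1, 0, 0, 0, -0.9, 4.8, 1, 0, 0, 0, -1.11, 5.41, 0.8, 0, 0, 0, -1.11, 5.41, 0.4, 0, 0, 0, -1.11, 5.41, 0, 0, 0, 0, -1.11, 5.41, 0, 0, 0, 0],
  "grip": 46
}}

```text
time_s: 17.88
eef_pos: [0.4605, 0.2297, 0.0612]
eef_rot: [-0.001, 0.751, 0.661, -0.002]
wrist_force: [-1.1, -0.3, 0.6]
opening: 0.54
grasp_force: 0.0
```

Call:
{"name": "move_arm", "arguments": {
  "plan": [0, 0, -0.5, 0, 0, 0, 0, 0, -0.9, 0, 0, 0, 0, 0, -1.01, 0, 0, 0, 0, 0, -1.01, 0, 0, 0]
}}

```text
time_s: 18.38
eef_pos: [0.4625, 0.2299, 0.0128]
eef_rot: [0.0, 0.751, 0.66, 0.0]
wrist_force: [0.4, -0.5, -0.7]
opening: 0.543
grasp_force: 0.0
```

Call:
{"name": "move_arm", "arguments": {
  "plan": [0, 0, 0, 0, 0, 0, 0, 0, 0, 0, 0, 0, 0, 0, 0, 0, 0, 0, 0, 0, 0, 0, 0, 0],
  "grip": 5
}}

```text
time_s: 18.88
eef_pos: [0.4629, 0.2301, 0.0134]
eef_rot: [0.0, 0.751, 0.66, 0.001]
wrist_force: [-1.1, -0.7, 6.3]
opening: 0.152
grasp_force: 58.6
```

Call:
{"name": "move_arm", "arguments": {
  "plan": [0, 0, 0.5, 0, 0, 0, 0, 0, 1.5, 0, 0, 0, 0.1, -0.9, 2, 0, 0, 0, 0.24, -2, 2, 0, 0, 0, 0.36, -3.1, 2, 0, 0, 0, 0.5, -4.2, 2, 0, 0, 0, 0.62, -5.3, 2, 0, 0, 0, 0.74, -6.4, 2, 0, 0, 0, 0.84, -7.19, 2, 0, 0, 0, 0.84, -7.19, 2, 0, 0, 0]
}}

```text
time_s: 20.12
eef_pos: [0.5046, -0.1325, 0.1128]
eef_rot: [0.001, 0.752, 0.659, 0.0]
wrist_force: [-0.3, 0.0, 0.4]
opening: 0.153
grasp_force: 58.7
```

Call:
{"name": "move_arm", "arguments": {
  "plan": [0, 0, 0, 0, 0, 0, 0, 0, -0.4, 0, 0, 0, 0, 0, -0.8, 0, 0, 0, 0, 0, -0.9, 0, 0, 0, 0, 0, -0.98, 0, 0, 0, 0, 0, -1.04, 0, 0, 0, 0, 0, -1.04, 0, 0, 0]
}}

```text
time_s: 21.0
eef_pos: [0.5043, -0.1296, 0.0606]
eef_rot: [0.0, 0.751, 0.66, 0.0]
wrist_force: [-0.3, 0.2, -0.4]
opening: 0.155
grasp_force: 58.7
```

Call:
{"name": "move_arm", "arguments": {
  "plan": [0, 0, -0.05, 0, 0, 0, 0, 0, -0.1, 0, 0, 0, 0, 0, -0.15, 0, 0, 0, 0, 0, -0.19, 0, 0, 0, 0, 0, -0.22, 0, 0, 0, 0, 0, -0.24, 0, 0, 0, 0, 0, -0.25, 0, 0, 0, 0, 0, -0.25, 0, 0, 0]
}}

```text
time_s: 22.0
eef_pos: [0.5049, -0.13, 0.0494]
eef_rot: [0.001, 0.751, 0.66, 0.0]
wrist_force: [-4.5, 2.2, 13.7]
opening: 0.155
grasp_force: 60.2
```

Call:
{"name": "move_arm", "arguments": {
  "plan": [0, 0, -0.02, 0, 0, 0, 0, 0, -0.03, 0, 0, 0, 0, 0, -0.03, 0, 0, 0]
}}

```text
time_s: 22.38
eef_pos: [0.505, -0.13, 0.0493]
eef_rot: [0.001, 0.751, 0.661, 0.0]
wrist_force: [-9.7, 4.1, 26.4]
opening: 0.157
grasp_force: 61.6
```

Call:
{"name": "move_arm", "arguments": {
  "plan": [0, 0, 0.03, 0, 0, 0, 0, 0, 0.03, 0, 0, 0]
}}

```text
time_s: 22.62
eef_pos: [0.5049, -0.13, 0.0494]
eef_rot: [0.001, 0.751, 0.66, 0.0]
wrist_force: [-3.1, 2.7, 13.3]
opening: 0.159
grasp_force: 60.0
```

Call:
{"name": "move_arm", "arguments": {
  "plan": [0, 0, 0, 0, 0, 0, 0, 0, 0, 0, 0, 0, 0, 0, 0, 0, 0, 0, 0, 0, 0.4, 0, 0, 0, 0, 0, 0.8, 0, 0, 0],
  "grip": 50
}}

```text
time_s: 23.25
eef_pos: [0.5037, -0.1294, 0.0877]
eef_rot: [-0.001, 0.751, 0.66, -0.0]
wrist_force: [0.4, 0.4, 0.0]
opening: 0.585
grasp_force: 0.0
```

Call:
{"name": "move_arm", "arguments": {
  "plan": [0, 0, 0, 0, 0, 0, 0, 0, 0, 0, 0, 0, 0, 0, 0, 0, 0, 0, 0, 0, -0.2, 0, 0, 0, 0, 0, -0.4, 0, 0, 0, 0, 0, -0.48, 0, 0, 0, 0, 0, -0.54, 0, 0, 0, 0, 0, -0.54, 0, 0, 0],
  "grip": 0
}}

```text
time_s: 24.25
eef_pos: [0.5037, -0.1293, 0.062]
eef_rot: [-0.001, 0.751, 0.661, -0.0]
wrist_force: [-7.7, 3.3, 15.9]
opening: -0.001
grasp_force: 8.1
```

The small cap's dome touched at 62.0 mm, so it is home too. Now I'll locate the handle for the return swing.

Call:
{"name": "move_arm", "arguments": {
  "plan": [0, 0, 1, 0, 0, -0.17, 0.3, -0.3, 2, 0, 0, -0.35, 0.6, -0.7, 2, 0, 0, -0.53, 0.9, -1, 2, 0, 0, -0.7, 1.1, -1.3, 2, 0, 0, -0.88, 1.4, -1.6, 2, 0, 0, -1.06, 1.7, -1.9, 2, 0, 0, -1.24, 2, -2.12, 2, 0, 0, -1.42, 2, -2.12, 2, 0, 0, -1.6, 2, -2.12, 2, 0, 0, -1.75],
  "grip": 60
}}

```text
time_s: 25.5
eef_pos: [0.6041, -0.2357, 0.1602]
eef_rot: [-0.0, 0.988, -0.156, -0.0]
wrist_force: [0.1, -0.6, -0.6]
opening: 0.703
grasp_force: 0.0
```

```bash
python3 - <<'E'
from h import *
o=ctrl.get_obs();print(o['eef_pos'],R.from_quat(o['eef_rot'],scalar_first=True).as_matrix()[:,1].round(3),o['time_s'])
w=shot('wrist','w6.png')
ws=dict(w); ws['origin']=np.array([0.50717659,-0.08334936,0.36208426]); ws['attitude']=[0,0,0,1]
E
```

```text
[ 0.60410832 -0.23570935  0.16016534] [-0.308 -0.952 -0.   ] 25.5
```

View pics/w6.png

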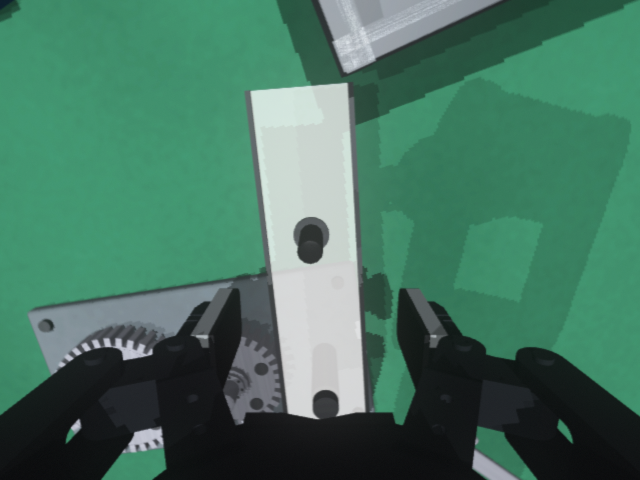

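The handle top is at (310,251) and its base at about (311,233). Pivot is at (326,403).

```bash
python3 - <<'E'
from h import *
w=shot('wrist'); e=ctrl.get_obs()['eef_pos']
h=ray(w,310,252,.107)[:2]; print(h,ray(w,311,234,.071),ray(w,326,403,.073))
P=np.array([.4932,-.204]); d=h-P; r=np.hypot(*d); a0=np.arctan2(d[1],d[0]); a1=np.arctan2(.989,.1496); print('e',e,'shift',(h-e[:2])/.05,r,a0,a1)
r=.12; out=[]
for k in range(1,11):
    t=(a1-a0)*k/10; s=r*np.array([np.cos(a0+t)-np.cos(a0),np.sin(a0+t)-np.sin(a0)])/.05
    out+=[float(s[0].round(2)),float(s[1].round(2)),0,0,0,float(round(t,2))]
print(out)
E
```

```text
[ 0.60922285 -0.23160743] [ 0.60910603 -0.23136237  0.071     ] [ 0.49158142 -0.20284787  0.073     ]
e [ 0.60400647 -0.23558316  0.16028351] shift [0.10432755 0.07951448] 0.11926219575378158 -0.2336040631533705 1.420670518072923
[0.06, 0.39, 0, 0, 0, 0.17, 0.05, 0.79, 0, 0, 0, 0.33, -0.02, 1.18, 0, 0, 0, 0.5, -0.15, 1.55, 0, 0, 0, 0.66, -0.35, 1.9, 0, 0, 0, 0.83, -0.59, 2.21, 0, 0, 0, 0.99, -0.89, 2.47, 0, 0, 0, 1.16, -1.22, 2.68, 0, 0, 0, 1.32, -1.59, 2.84, 0, 0, 0, 1.49, -1.98, 2.93, 0, 0, 0, 1.65]
```

Call:
{"name": "move_arm", "arguments": {
  "plan": [0.1, 0.08, -0.7, 0, 0, 0, 0.1, 0.08, -1.42, 0, 0, 0, 0.1, 0.08, -1.42, 0, 0, 0, 0.1, 0.08, -1.42, 0, 0, 0],
  "grip": 28
}}

```text
time_s: 26.1
eef_pos: [0.6098, -0.232, 0.091]
eef_rot: [0.0, 0.988, -0.152, 0.001]
wrist_force: [-0.2, -0.3, 0.5]
opening: 0.329
grasp_force: 0.0
```

Call:
{"name": "move_arm", "arguments": {
  "plan": [0.06, 0.39, 0, 0, 0, 0.17, 0.05, 0.79, 0, 0, 0, 0.33, -0.02, 1.18, 0, 0, 0, 0.5, -0.15, 1.55, 0, 0, 0, 0.66, -0.35, 1.9, 0, 0, 0, 0.83, -0.59, 2.21, 0, 0, 0, 0.99, -0.89, 2.47, 0, 0, 0, 1.16, -1.22, 2.68, 0, 0, 0, 1.32, -1.59, 2.84, 0, 0, 0, 1.49, -1.98, 2.93, 0, 0, 0, 1.65]
}}

```text
time_s: 27.35
eef_pos: [0.5119, -0.0856, 0.0926]
eef_rot: [0.003, 0.781, 0.625, 0.002]
wrist_force: [0.9, -1.5, 0.5]
opening: 0.325
grasp_force: 0.7
```

Call:
{"name": "move_arm", "arguments": {
  "plan": [0, 0, 0, 0, 0, 0, -0.05, 0.01, 0, 0, 0, 0, -0.1, 0.02, 0, 0, 0, 0]
}}

```text
time_s: 27.72
eef_pos: [0.5063, -0.0847, 0.0906]
eef_rot: [0.001, 0.783, 0.621, 0.001]
wrist_force: [1.7, -0.3, 0.8]
opening: 0.329
grasp_force: 0.5
```

Next I'll push gently until the stop gives resistance.

Call:
{"name": "move_arm", "arguments": {
  "plan": [-0.03, 0, 0, 0, 0, 0, -0.06, 0, 0, 0, 0, 0, -0.06, 0, 0, 0, 0, 0]
}}

```text
time_s: 28.1
eef_pos: [0.5041, -0.0844, 0.0902]
eef_rot: [0.002, 0.783, 0.622, 0.002]
wrist_force: [8.0, -0.2, -3.7]
opening: 0.329
grasp_force: 3.9
```

Call:
{"name": "move_arm", "arguments": {
  "plan": [-0.02, 0, 0, 0, 0, 0, -0.04, 0, 0, 0, 0, 0, -0.04, 0, 0, 0, 0, 0]
}}

```text
time_s: 28.48
eef_pos: [0.5038, -0.0844, 0.0903]
eef_rot: [0.003, 0.783, 0.622, 0.003]
wrist_force: [15.4, 1.3, -9.0]
opening: 0.332
grasp_force: 7.5
```

The stop is reached: force is rising and the handle is at its computed shut position. I'll centre the fingers, lift and retreat.

Call:
{"name": "move_arm", "arguments": {
  "plan": [0.06, 0, 0, 0, 0, 0, 0.18, 0, 0, 0, 0, 0, 0.18, 0, 0, 0, 0, 0, 0.18, 0, 0.7, 0, 0, 0, 0.18, 0, 1.6, 0, 0, 0, 0.1, 0.5, 2.6, 0, 0, 0, 0, 1.5, 2.8, 0, 0, 0, 0, 2.6, 2.8, 0, 0, 0, 0, 3.8, 2.8, 0, 0, 0, 0, 5, 2.8, 0, 0, 0]
}}

```text
time_s: 29.72
eef_pos: [0.4995, 0.1675, 0.2298]
eef_rot: [0.0, 0.783, 0.622, -0.0]
wrist_force: [1.4, -0.3, -0.1]
opening: 0.332
grasp_force: 0.0
```

Call:
{"name": "move_arm", "arguments": {
  "plan": [0, 0, 0, 0, 0, 0, 0, 0, 0, 0, 0, 0]
}}

```text
time_s: 29.98
eef_pos: [0.4996, 0.1658, 0.2294]
eef_rot: [-0.0, 0.783, 0.622, -0.001]
wrist_force: [0.1, 0.0, 0.3]
opening: 0.328
grasp_force: 0.0
```

```bash
python3 - <<'E'
from h import *
for n in('top','scene'):
    c=shot(n); u,v=proj(c,[.5112,-.0853,.107]); x0,y0=int(u)-18,int(v)-18
    g=cv2.cvtColor(c['pixels'],cv2.COLOR_RGB2GRAY)[y0:y0+36,x0:x0+36]
    m=(g<50).astype(np.uint8); k,l,st,ce=cv2.connectedComponentsWithStats(m)
    for j in range(1,k):
        if st[j][4]>12: print(n,st[j],'expect mid',np.array(proj(c,[.5112,-.0853,.089])).round(1),'got',(ce[j]+[x0,y0]).round(1),ray(c,*(ce[j]+[x0,y0]),.089).round(4))
print(ctrl.get_obs()['eef_pos'],ctrl.get_obs()['wrist_force'],ctrl.get_obs()['time_s'])
E
```

```text
top [13 18  8  9 43] expect mid [369.4 227.7] got [368.6 230.2] [ 0.5058 -0.0833  0.089 ]
scene [18 18  5 13 47] expect mid [258.3 257. ] got [258.4 257.6] [ 0.5127 -0.0851  0.089 ]
[0.50003148 0.16471037 0.22955906] [ 0.66940558 -0.2340388  -0.16030021] 30.075
```

```bash
python3 -c "
from bench import ctrl
print(ctrl.hand_in())"
```

```text
the job is handed in; nothing more can be done
None
```

I handed the job in at about 30 s: both caps are pressed home (dome tops touched at 64.0 and 62.0 mm), the guard is swung back against its stop, and the arm is clear of everything; no verdict came back.

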